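# Constancy check: seat the source on its jig and hold the survey meter over it

### The arm

A 7-joint arm with a two-finger parallel gripper is mounted at the origin on the work surface; the furniture and walls round the work are solid. World frame = base frame: x ahead of the robot, y to its left, z up, the work surface at z = 0. Lengths are in m, angles in rad, forces in N, time in s.
With the tool pointing down it reaches from about 0.425 to 0.95 m from the base axis. Payload 4.7 kg.
Tool frame: the origin (TCP) lies on the centre line of the jaws, within the pads' length; the fingertips stand robot.nose_length ahead of it and the grasp point (between the pads) lies 8 mm behind it (robot.nose_length is the distance from the TCP to the fingertips, in m); z points along the fingers, y is the line along which they close (so a half turn about z gives the same grasp; the last joint's range is limited). The gripper opens to 85 mm and grips with 20 to 120 N. Pads are 22 mm wide; open, the fingers measure 114 mm over their backs; the gripper's body (76 mm by 85 mm) begins 54 mm behind the grasp point. The pads swing forward as they close: fully open they stand 13 mm farther back than shut.
Start: joints at [1.137, 0.469, -0.049, 1.532, 0.024, 1.141, -0.082], TCP at [0.266, -0.62, 0.242] pointing down, gripper open.
Joint ranges: [-2.59, 2.59], [-0.33, 1.99], [-1.39, 1.29], [0.1, 2.45], [-1.04, 4.18], [0.21, 1.99], [-2.66, 2.66]. Speed limits (rad/s): [2.57, 2.57, 3.14, 3.14, 3.14, 3.14, 3.14].

### API

Orientations are given as [roll, pitch, yaw] about the fixed x, y, z axes, in that order (R = Rz(yaw) Ry(pitch) Rx(roll)).
In Python, from plant import robot gives the robot as it stands. Calls block until the motion is done:
- robot.goto(position, orientation): joint-space move of the TCP to a pose.
- robot.move_straight(position, vel=0.15, attitude=None, contact_N=None): straight line of the TCP; attitude=None keeps the orientation; vel is the mean speed in m/s. With contact_N (N) it stops when the force on the tool has changed by that much, and returns True; else False.
- robot.move_joints(angles): joint-space move.
- robot.grip(opening, strength=None): opening from 0.0 (shut) to 1.0 (fully open); strength is the grip in N (None keeps the last); returns when the fingers have stopped.
- robot.sleep(seconds).
- robot.inverse_kinematics(position, orientation): joint angles nearest the present ones, or None.
- robot.sense(): the state.
- robot.grab_frame(name): name is "scene" or "side" or "wrist"; returns a dict with "image" (384x512x3 uint8, red, green, blue), "range_z" (384x512 float32, m along the optical axis (not along the pixel's ray), 0 where there is no reading), "fx", "fy", "cx", "cy" (pixels), "R" (3x3) and "t" (3): a world point X has camera coordinates R X + t. Camera axes: x right, y down, z forward; pixel columns grow to the right and rows downward; lengths in m; the calibration is good to about 2 mm. A picture is of the moment at which its call begins.
A pose or a line that the arm cannot do raises robot.IKError and nothing moves.
- robot.close_job(): hands the job in; it is judged then, once.
The state is a dict: "t": time; "joint_pos": joint angles; "joint_velocities": joint speeds; "effort": joint torques, N m; "tcp_pos": TCP position; "tcp_rot": TCP orientation; "wrist_force": force on the tool from outside, world axes, zero at the start; "torque": the same for the moment, N m; "opening": opening from 0.0 (shut) to 1.0 (fully open); "gripper_force": force on a finger pad.
Only numpy, scipy, OpenCV 4.12 (cv2) and the standard library are available. Lean on these libraries where they do the work, as an engineer would, in place of code of your own. Each camera call takes 0.05 s, during which the arm holds its last target. There are 200 camera calls.

### The job

Set up the survey meter's daily check: seat the grey carrier with the red check source fully down over both dowels of the low aluminium jig beyond the lead bricks and let go of it. Then pick up the survey meter, carry it over the bricks and finish while holding it still and level in the gripper, lined up lengthwise with the jig's two dowels, with the detector under its dial end centred about a centimetre above the source. The meter must never touch the source, its carrier or the jig; do not strike the bricks, and leave the other things where they stand.

Things in the scene. Friction and masses are not known exactly. Their poses are not given: they have to be found in the camera images.
- source_jig: Jig fixed to the bench: grey aluminium rail 150 (x) x 46 (y) mm, flat top 14 mm above the bench. Two upright steel dowels, 10 mm diameter, bullet-nosed, stand on it at x = -50 and +50 mm, y = 0, and end 32 mm above the bench. Origin: centre of its underside, on the bench; x along the rail through both dowels, z up.
- source_carrier: Loose grey plastic block 130 (x) x 64 (y) x 20 (z) mm, 0.3 kg, flat on the bench right of the bricks; two 12 mm through-holes at x = -50 and +50 mm, y = 0, fit the dowels either way round. A red disc source, 52 mm across, is fixed in its middle, 5 mm proud. Origin: centre of underside (14 mm above the bench when seated). Grip across y; there it overhangs the rail by 9 mm a side.
- source_top (a point): Centre of the upper face of the check source in the carrier, 25 mm above the carrier's underside; axes as the carrier's.
- meter: Loose hand survey meter, orange and black box 150 (x) x 66 (y) x 42 (z) mm with a range knob rising to 62 mm, 0.4 to 0.65 kg, flat on the bench right of the bricks. Origin: centre of its underside; x along its length: the knob is 45 mm on the -x side, the dial on the +x side; z up. Grip across y.
- detector (a point): Centre of the meter's round detector window, in its underside beneath the dial: 45 mm from the meter's origin along its +x; axes as the meter's.
- lead_wall: Low wall of grey lead bricks fixed to the bench between the vial rack and the tray, 100 (x) x 50 (y) mm and 100 mm high; the jig stands on its left (+y) side, the carrier and the meter start on its right. Origin: centre of its underside.
- lead_pot: Bystander: grey cast lead pot with a knobbed lid, 57 mm diameter, 93 mm high, at the back behind the jig. Origin: centre of its underside.
- vial_shield: Bystander: blue cylindrical vial shield, 45 mm diameter, 102 mm high, standing in the shallow tray. Origin: centre of its underside.
- reagent_bottle: Bystander: amber vial with a blue cap, 35 mm diameter, 77 mm high, standing in the shallow tray. Origin: centre of its underside.
- syringe_shield: Bystander: grey metal tube (syringe shield) lying down, 27 x 75 x 32 mm. Origin: centre of its underside.
- vial: Bystander: small glass vial with a blue cap, 30 mm diameter, 62 mm high, standing on the right. Origin: centre of its underside.
Not all that is in view belongs to the job. What is shaped like the meter but yellow is not meant.

How it is judged:
By the outcome, as a careful person would: the job done as asked, in the order asked, and still so for the second after the job is handed in, while the arm keeps its last pose, push and grip.
It also fails if it takes over 61 s, if anything falls off the work surface, if the arm or the gripper's body presses on something with over 40 N, if the wrist force passes 120 N, or if a joint passes its speed limit or range.

## Working session

There is one attempt and no reset: what is moved stays moved. The work goes in short steps, each a Python script; the robot and the scene stay as the last script left them, time stands still between calls to the robot, and variables do not carry over. Pictures are saved under pics/ and viewed, at most 10 in all, crops included, and the job is handed in when it is done.

```bash
mkdir -p pics; ls
cat > h.py <<'E'
import numpy as np, cv2
from plant import robot
def shot(name,fn=None):
    f=robot.grab_frame(name)
    if fn: cv2.imwrite('pics/'+fn,cv2.cvtColor(f['image'],cv2.COLOR_RGB2BGR))
    np.savez('/tmp/'+(fn or name)+'.npz',**f)
    return f
def cloud(f):
    "world points per pixel from range"
    v,u=np.mgrid[:384,:512]; z=f['range_z']
    c=np.stack([(u-f['cx'])/f['fx']*z,(v-f['cy'])/f['fy']*z,z],-1)
    return (c-f['t'])@f['R']
def ray(f,u,v,h):
    "pixel ray on plane z=h"
    d=np.array([(u-f['cx'])/f['fx'],(v-f['cy'])/f['fy'],1])@f['R']; o=-f['R'].T@f['t']
    return o+d*(h-o[2])/d[2]
E
python3 - <<'E'
from h import *
a=shot('scene','a.png');b=shot('side','b.png');w=shot('wrist','w.png')
i=[cv2.imread('pics/%s.png'%k) for k in 'abw']
cv2.imwrite('pics/all.png',cv2.resize(np.vstack([np.hstack(i[:2]),np.hstack([i[2],i[2]*0])]),(800,600)))
for f in (a,b,w): print(f['fx'],f['R'].round(3).tolist(),(-f['R'].T@f['t']).round(3))
print(robot.nose_length, robot.sense())
E
```

```text
pics
440.454998351846 [[0.58, -0.815, 0.002], [-0.315, -0.227, -0.921], [0.751, 0.533, -0.388]] [-0.403 -0.645  0.528]
458.82284620186806 [[-0.999, -0.046, 0.006], [-0.032, 0.572, -0.82], [0.034, -0.819, -0.572]] [0.467 1.051 0.836]
314.0292268599109 [[0.395, -0.919, -0.001], [-0.873, -0.376, 0.312], [-0.287, -0.122, -0.95]] [ 0.34  -0.59   0.373]
0.011 {'t': 0.15, 'joint_pos': array([ 1.13708012,  0.46927169, -0.04854102,  1.5334182 ,  0.02407943,
        1.14099532, -0.08232987]), 'joint_velocities': array([-0.00052133, -0.00218014, -0.00059256, -0.00270878, -0.00027116,
       -0.00125422, -0.00116087]), 'effort': array([ 1.61980082e-03, -5.10761547e+01, -4.61909850e-02, -2.37977690e+01,
        1.08066454e-02,  5.37721440e-03, -2.54605744e-06]), 'tcp_pos': array([ 0.26567275, -0.62005324,  0.24149241]), 'tcp_rot': array([-3.14008539e+00,  5.28077048e-05,  4.04755264e-01]), 'wrist_force': array([ 0.22047459,  0.72865901, -0.12193346]), 'torque': array([ 0.02216776,  0.01732479, -0.01894997]), 'gripper_force': 0.0, 'opening': 1.0001986209129003}
```

View pics/all.png

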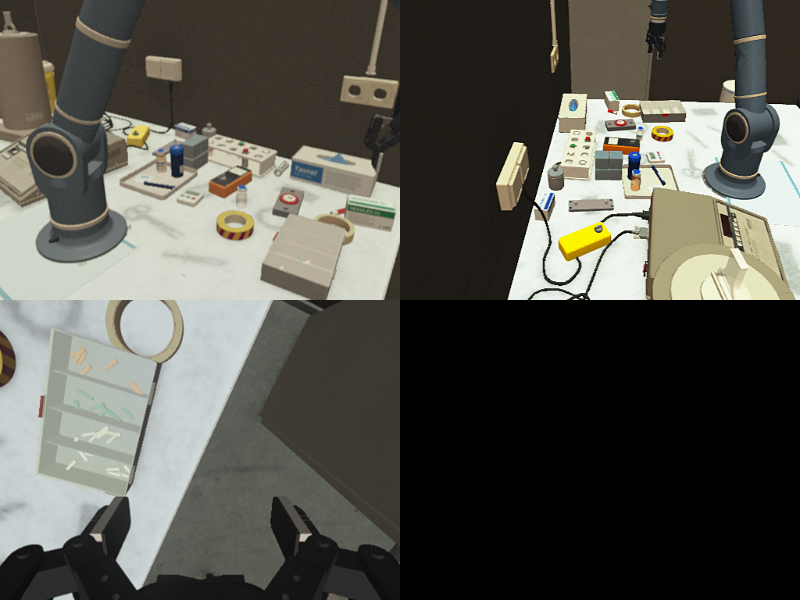

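The side view (right half, scaled 0.78) shows four things. The grey carrier with red disc is at about (282,160), the orange/black meter at (284,186), the bricks at (266,209) and the jig at (243,262). The yellow box at about (235,310) is the lookalike. I'll enlarge both views to confirm.

Run:
```python
from h import *
a=cv2.imread('pics/a.png');b=cv2.imread('pics/b.png')
c1=cv2.resize(b[110:290,190:350],(533,600),interpolation=cv2.INTER_CUBIC)
cv2.imwrite('pics/c1.png',c1)
for n in 'ab':
    f=np.load(f'/tmp/{n}.png.npz');P=cloud(f);hsv=cv2.cvtColor(f['image'],cv2.COLOR_RGB2HSV);H,S,V=cv2.split(hsv)
    for nm,m in (('red',((H<5)|(H>174))&(S>150)&(V>90)),('orange',(H>=5)&(H<16)&(S>170)&(V>120))):
        k,l,s,ce=cv2.connectedComponentsWithStats(m.astype(np.uint8))
        for j in range(1,k):
            if s[j,4]>25:
                p=P[l==j]; print(n,nm,s[j],ce[j].round(1),np.median(p,0).round(4),p.min(0).round(3),p.max(0).round(3))
```

```text
a red [359 250  23  11  83] [370.1 256.8] [ 0.3994 -0.3746  0.0242] [ 0.389 -0.391  0.02 ] [ 0.435 -0.341  0.027]
a red [433 267   8   6  33] [436.7 269.8] [ 0.4545 -0.4975  0.0126] [ 0.444 -0.503  0.007] [ 0.465 -0.491  0.016]
a orange [268 220  54  33 596] [293.4 238.2] [ 0.3558 -0.203   0.0236] [-0.403 -0.645  0.005] [ 0.477 -0.143  0.528]
b red [275 153  15   8  58] [281.6 157.2] [ 0.4188 -0.3498  0.0264] [ 0.392 -0.393  0.02 ] [0.467 1.051 0.836]
b orange [260 184  47  14 323] [282.3 190.3] [ 0.4132 -0.1445  0.0282] [ 0.341 -0.18   0.005] [0.489 1.051 0.836]
```

View pics/c1.png

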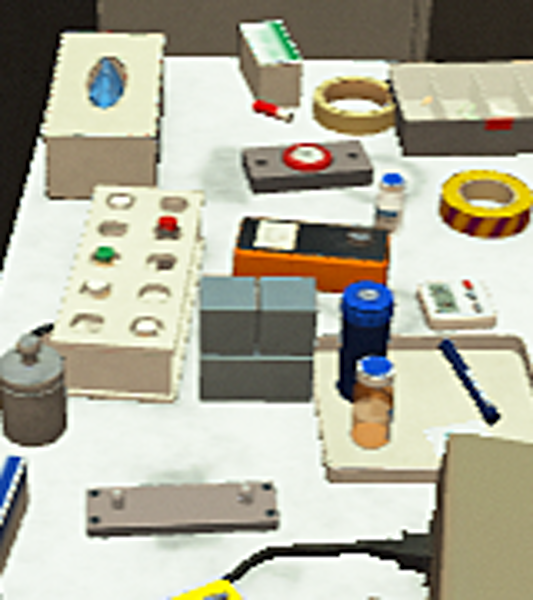

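Candidates for the meter: the orange/black box at side px (284,186) and the yellow box with cable at (235,310). The orange one fits: white dial on its +x end, black top, right of the bricks. The yellow one is the decoy. The carrier is at (282,160) with red disc and two holes. The jig, with its two dowels, is at (245,262). Next I'll look closely from above both areas.

Run:
```python
from h import *
robot.goto([0.42,-0.27,0.32],[np.pi,0,0]); robot.sleep(0.3)
w=shot('wrist','w1.png')
robot.goto([0.44,0.08,0.32],[np.pi,0,0]); robot.sleep(0.3)
w=shot('wrist','w2.png')
cv2.imwrite('pics/w12.png',cv2.resize(np.hstack([cv2.imread('pics/w1.png'),cv2.imread('pics/w2.png')]),(800,300)))
for n in ('w1','w2'):
    f=np.load(f'/tmp/{n}.png.npz');P=cloud(f)
    hsv=cv2.cvtColor(f['image'],cv2.COLOR_RGB2HSV);H,S,V=cv2.split(hsv)
    # things between heights: min-area rectangles on world map
    for lo,hi in ((.010,.017),(.017,.024),(.026,.036),(.036,.05),(.09,.108)):
        m=(P[...,2]>lo)&(P[...,2]<hi)&(P[...,0]>.25)&(f['range_z']>.2)
        m=cv2.morphologyEx(m.astype(np.uint8),cv2.MORPH_OPEN,np.ones((3,3)))
        k,l,s,ce=cv2.connectedComponentsWithStats(m)
        for j in range(1,k):
            if s[j,4]>150:
                q=P[l==j]; r=cv2.minAreaRect((q[:,:2]*1000).astype(np.float32))
                print(n,lo,s[j,4],ce[j].round(),'z',np.median(q[:,2]).round(4),'rect',np.round(r[0],1),np.round(r[1],1),round(r[2],1))
```

```text
w1 0.01 345 [415. 123.] z 0.0138 rect [ 455.5 -490.1] [14.  48.8] 57.3
w1 0.01 428 [165. 232.] z 0.0156 rect [ 283.4 -124. ] [59.6 55.1] 8.3
w1 0.01 256 [ 96. 235.] z 0.015 rect [286.2 -24. ] [12.9 65.5] 17.4
w1 0.017 3075 [323. 148.] z 0.0204 rect [ 418.1 -364.2] [130.3  64.4] 11.8
w1 0.026 168 [63. 96.] z 0.0312 rect [493.2 -24.7] [44.4  3.2] 3.4
w1 0.036 566 [ 62. 116.] z 0.0439 rect [467.1 -24.9] [97.6  4.5] 2.2
w1 0.036 4616 [186. 150.] z 0.041 rect [ 415.9 -177.2] [ 61.5 144.5] 83.9
w1 0.036 229 [440. 131.] z 0.043 rect [ 448.  -507.7] [49.8  6.4] 8.0
w1 0.036 212 [ 65. 182.] z 0.0437 rect [378.9 -10.9] [40.4 16. ] 17.9
w1 0.036 3999 [403. 243.] z 0.0481 rect [ 284.  -476.7] [ 77.1 135.6] 5.2
w1 0.09 3445 [ 19. 125.] z 0.1 rect [465.9  -2.1] [99.6 50.3] 1.1
w1 0.09 1302 [ 27. 200.] z 0.1033 rect [375.3   2.5] [44.3 44.4] 85.1
w2 0.01 4007 [188.  86.] z 0.0144 rect [520.4 167.9] [150.4  46.4] 6.3
w2 0.01 234 [139. 122.] z 0.0119 rect [478.5 239.8] [64.   8.8] 49.6
w2 0.01 271 [379. 238.] z 0.0151 rect [ 304.6 -111.4] [29.9 63.4] 36.9
w2 0.01 430 [313. 248.] z 0.0147 rect [282.3 
[... 317 characters left out ...]
36 4537 [446. 165.] z 0.0411 rect [ 416.2 -175.8] [ 61.4 145.1] 84.2
w2 0.036 228 [ 84. 184.] z 0.0456 rect [396.9 311.9] [57.3  9.1] 3.8
w2 0.036 168 [139. 182.] z 0.0433 rect [401.7 238.5] [ 8.9 35. ] 81.5
w2 0.036 157 [ 43. 218.] z 0.0432 rect [349.2 378.2] [63.9  2.5] 83.2
w2 0.036 214 [488. 222.] z 0.0432 rect [ 341.2 -250.7] [16.2 29.6] 59.0
w2 0.036 194 [162. 228.] z 0.0436 rect [332.4 208.8] [61.9 17.6] 62.4
w2 0.09 3953 [326. 138.] z 0.1002 rect [465.9  -0.5] [99.5 50.4] 2.2
w2 0.09 1114 [317. 215.] z 0.1035 rect [375.7   4.1] [43.9 43.9] 84.1
w2 0.09 1895 [ 99. 252.] z 0.101 rect [300.4 294.8] [223.9  77. ] 83.3
w2 0.09 2193 [ 50. 294.] z 0.1061 rect [272.7 341.8] [ 45.3 148. ] 0.1
```

View pics/w12.png

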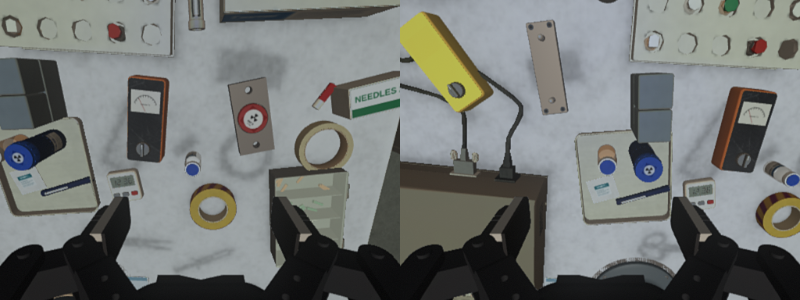

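Measured sizes match the text. Wall: 100×50 mm, top at 0.100 m. All z values agree with the text.

| Object | Wrist px (full res) | Position (m) | Yaw |
|---|---|---|---|
| Carrier | w1 (323,148) | (0.418, -0.364) | +11.8° |
| Meter, dial toward +x | w1 (186,150) | (0.416, -0.177) | -6° |
| Jig | w2 (188,86) | (0.520, 0.168) | +6.3° |

Next I'll take close looks at the jig and carrier from the same relative pose, so that calibration bias cancels.

```bash
cat >> h.py <<'E'
def rects(f,lo,hi,c,rad=.12,n=150):
    P=cloud(f); m=(P[...,2]>lo)&(P[...,2]<hi)&(np.hypot(P[...,0]-c[0],P[...,1]-c[1])<rad)
    k,l,s,ce=cv2.connectedComponentsWithStats(m.astype(np.uint8)); out=[]
    for j in range(1,k):
        if s[j,4]>n:
            q=P[l==j]; r=cv2.minAreaRect((q[:,:2]*1000).astype(np.float32))
            a=r[2] if r[1][0]>r[1][1] else r[2]-90
            out.append((s[j,4],ce[j].round(),np.median(q[:,2]).round(4),np.round(r[0],1),np.round(r[1],1),round(a,2)))
    return out
E
python3 - <<'E'
from h import *
robot.goto([.5204,.1679,.224],[np.pi,0,np.radians(6.3)]); robot.sleep(.3)
f=shot('wrist','j.png')
print(rects(f,.009,.0175,(.52,.168)),rects(f,.021,.035,(.52,.168),n=8))
print(robot.sense()['tcp_pos'])
robot.goto([.4181,-.3642,.23],[np.pi,0,np.radians(11.8)]); robot.sleep(.3)
g=shot('wrist','k.png')
print(rects(g,.016,.0225,(.418,-.364)),rects(g,.0235,.029,(.418,-.364),n=30)); s=robot.sense()
print(s['tcp_pos'],s['t'])
cv2.imwrite('pics/jk.png',cv2.resize(np.hstack([cv2.imread('pics/j.png'),cv2.imread('pics/k.png')]),(800,300)))
E
```

```text
[(np.int32(5207), array([254., 159.]), np.float64(0.0143), array([520.7, 167.8]), array([148.9,  46.1]), 6.42), (np.int32(628), array([177., 185.]), np.float64(0.0115), array([481.8, 253.9]), array([96.5, 22.9]), 55.45)] [(np.int32(74), array([254., 121.]), np.float64(0.029), array([570.7, 173.7]), array([8.8, 8.3]), 6.31), (np.int32(210), array([151., 176.]), np.float64(0.0282), array([499.2, 278.2]), array([39. ,  3.8]), 27.06), (np.int32(69), array([255., 210.]), np.float64(0.0291), array([471.3, 162.4]), array([8.7, 8. ]), 7.37), (np.int32(181), array([197., 236.]), np.float64(0.0279), array([434.5, 225.2]), array([ 8.4, 31.4]), -24.28)]
[0.52054164 0.16724942 0.22503638]
[(np.int32(4644), array([255., 160.]), np.float64(0.0204), array([ 418.4, -364.2]), array([129.6,  64.1]), 11.76)] [(np.int32(1627), array([256., 166.]), np.float64(0.025), array([ 418.5, -363.6]), array([51.1, 50.7]), 13.19), (np.int32(515), array([333., 217.]), np.float64(0.025), array([ 376.9, -464.2]), array([18.1, 70.4]), -21.74), (np.int32(38), array([280., 258.]), np.float64(0.0261), array([ 314.1, -416.9]), array([ 1.6, 20.6]), -81.76)]
[ 0.4183394  -0.36390958  0.22999748] 6.9333
```

View pics/jk.png

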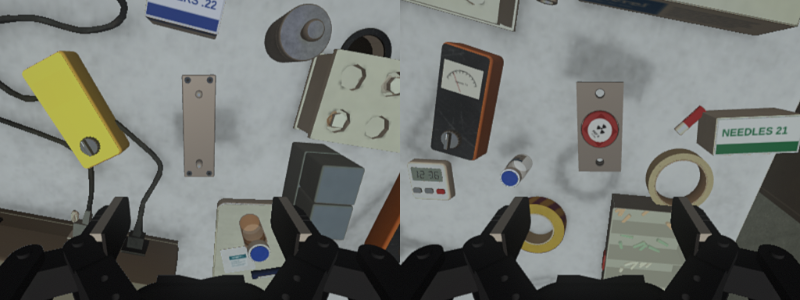

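The jig is confirmed: rail at (254,159) px, dowels at (254,121) and (255,210), 100.0 mm apart, midpoint (0.521, 0.168), yaw 6.4°. The carrier is at (255,160) with its source top at z = 0.025. I'll grasp it now.

Run:
```python
from h import *
y=np.radians(11.76)
robot.grip(0.9,50)
A=[np.pi,0,y]
robot.goto([.4184,-.3642,.06],A)
c=robot.move_straight([.4184,-.3642,.006],vel=.05,contact_N=5)
s=robot.sense();print(c,s['tcp_pos'],s['wrist_force'])
robot.move_straight([.4184,-.3642,s['tcp_pos'][2]+.004],vel=.05)
robot.grip(0.0,50); s=robot.sense();print(s['opening'],s['gripper_force'],s['tcp_pos'],s['tcp_rot'],s['t'])
robot.move_straight([.4184,-.3642,.10],vel=.15)
robot.move_straight([.4184,-.3642,.20],vel=.25)
robot.sleep(.2);s=robot.sense();print(s['opening'],s['gripper_force'],s['wrist_force'],s['tcp_pos'])
g=shot('wrist','l.png');P=cloud(g)
print(rects(g,.15,.26,s['tcp_pos'],rad=.1))
```

```text
False [ 0.41863272 -0.36433652  0.00631214] [ 0.10858447 -0.31861121 -0.73122936]
0.7600295251690738 51.84732422232628 [ 0.41861738 -0.36403895  0.01163714] [ 3.14139404e+00 -1.39434556e-04  2.04528816e-01] 9.675
0.7559727557644736 56.95780562236905 [ 0.25649514  0.67009216 -2.8807672 ] [ 0.41724046 -0.36338753  0.19757523]
[(np.int32(51617), array([257., 268.]), np.float64(0.2099), array([ 425.2, -363. ]), array([128.3, 120.7]), 50.26)]
```

View pics/l.png

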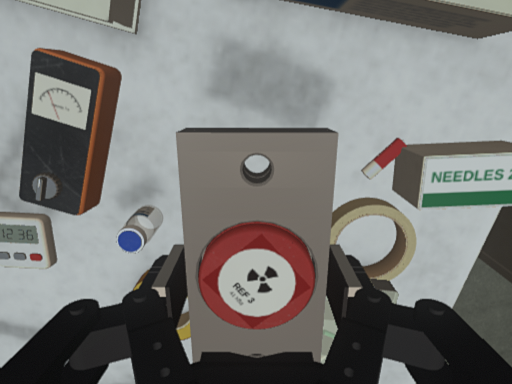

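The carrier is held squarely. The front hole shows at (257,167) px and the source at about (258,275). I'll measure the in-hand offset, go above the jig and check.

```bash
cat >> h.py <<'E'
def held(f,s):
    "source centre in world and its offset in tool-yaw frame"
    z=s['tcp_pos'][2]; H,S,V=cv2.split(cv2.cvtColor(f['image'],cv2.COLOR_RGB2HSV))
    m=(((H<6)|(H>172))&(S>140)&(V>70)).astype(np.uint8); m[:200]=0
    c=max(cv2.findContours(m,cv2.RETR_EXTERNAL,cv2.CHAIN_APPROX_NONE)[0],key=cv2.contourArea)[:,0]
    W=np.array([ray(f,u,v,z+.0134) for u,v in c])[:,:2]*1000
    (cx,cy),r=cv2.minEnclosingCircle(W.astype(np.float32))
    P=cloud(f); yw=s['tcp_rot'][2]; Rz=np.array([[np.cos(yw),np.sin(yw)],[-np.sin(yw),np.cos(yw)]])
    L=(P[...,:2]-s['tcp_pos'][:2])@Rz.T; dz=P[...,2]-z
    k=(dz>0)&(dz<.0125)&(abs(L[...,1])<.03)&(L[...,0]>.03)&(L[...,0]<.07)
    A=np.c_[L[k],np.ones(k.sum())]; fit=np.linalg.lstsq(A,dz[k],rcond=None)[0]
    e=(abs(dz-.0084)<.004)&(abs(L[...,1])<.04)&(L[...,0]>.035)&(L[...,0]<.08)
    X=L[e]; xs=np.arange(.037,.060,.003); 
    edg=[(x+.0015,*np.percentile(X[(X[:,0]>x)&(X[:,0]<x+.003),1],[1,99])) for x in xs]
    mid=np.array([[a,(b+c)/2] for a,b,c in edg]); 
    return dict(off=Rz@(np.array([cx,cy])/1000-s['tcp_pos'][:2]),r=r,tilt=fit[:2],topz=np.median(dz[k]),front=L[e][:,0].max(),yaw=np.polyfit(mid[:,0],mid[:,1],1))
E
python3 - <<'E'
from h import *
f=np.load('/tmp/l.png.npz'); print(held(f,robot.sense()))
yw=np.radians(6.43); A=[np.pi,0,yw]
robot.goto([.42,-.25,.22],[np.pi,0,np.radians(9)])
robot.goto([.5209,.168,.20],A); 
robot.move_straight([.5209,.168,.075],vel=.12); robot.sleep(.3)
s=robot.sense(); f=shot('wrist','m.png'); print(held(f,s),s['tcp_pos'],s['tcp_rot'],s['t'])
cv2.imwrite('pics/m2.png',cv2.resize(cv2.imread('pics/m.png')[100:384,130:390],(550,600)))
E
```

```text
{'off': array([ 0.00254141, -0.00097227]), 'r': 26.722135543823242, 'tilt': array([-0.03116613,  0.00412018]), 'topz': np.float64(0.007045484448719205), 'front': np.float64(0.06452113666490555), 'yaw': array([ 0.00013915, -0.00125468])}
{'off': array([ 0.00255658, -0.00120564]), 'r': 26.745820999145508, 'tilt': array([-2.90984679e-02,  2.54060559e-05]), 'topz': np.float64(0.0076285295447185986), 'front': np.float64(0.06482282272521368), 'yaw': array([-0.00053065, -0.0013516 ])} [0.52112351 0.16803131 0.07539003] [-3.14151235e+00 -7.69018775e-04  1.12073867e-01] 14.8333
```

View pics/m2.png

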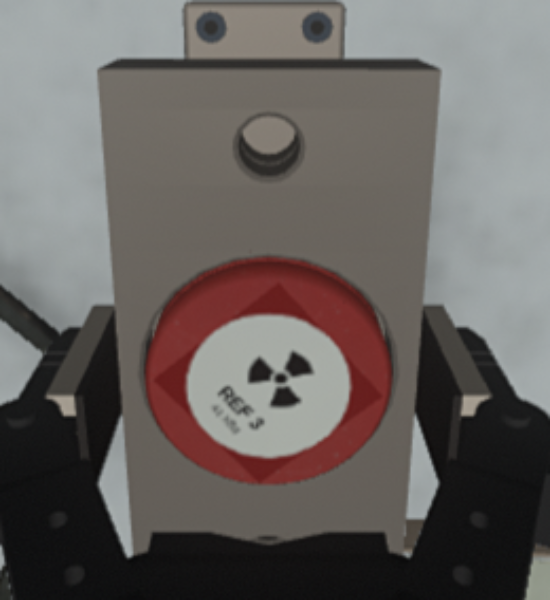

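The carrier is over the jig, the rail end shows in front of it at about (265,30) in the crop, and the front hole is at (268,147). I'll compare the rail's and the carrier's midlines in this same view.

```bash
cat >> h.py <<'E'
def rail(f,s):
    P=cloud(f); z=s['tcp_pos'][2]; yw=s['tcp_rot'][2]; Rz=np.array([[np.cos(yw),np.sin(yw)],[-np.sin(yw),np.cos(yw)]])
    L=(P[...,:2]-s['tcp_pos'][:2])@Rz.T
    def edges(m):
        o=[]
        for r in range(384):
            c=np.where(m[r])[0]
            if len(c)>20: # pixel edges, half-pixel outward
                k=np.median(L[r,c,0]); a=L[r,c[0]:c[-1]+1,1]; o.append((k,(L[r,c[0],1]+L[r,c[-1],1])/2,abs(L[r,c[0],1]-L[r,c[-1],1])))
        return np.array(o)
    R=edges((abs(P[...,2]-.014)<.004)&(abs(L[...,1])<.035)&(L[...,0]>.04)&(L[...,0]<.1))
    C=edges((abs(P[...,2]-z-.0084)<.0035)&(abs(L[...,1])<.045)&(L[...,0]>.04)&(L[...,0]<.075))
    for n,e in (('rail',R),('carr',C)):
        e=e[e[:,2]>(.04 if n=='rail' else .058)]; print(n,len(e),'mid',np.median(e[:,1])*1e3,'w',np.median(e[:,2])*1e3,'x',e[:,0].min()*1e3,e[:,0].max()*1e3)
E
python3 - <<'E'
from h import *
rail(np.load('/tmp/m.png.npz'),robot.sense())
E
```

```text
rail 27 mid -0.04086048635987098 w 45.04409866985548 x 59.254559526773185 74.338672548695
carr 62 mid -1.348530269757003 w 63.584027935132156 x 40.14440041920517 64.75512473654207
```

Run:
```python
from h import *
s=robot.sense()
for z in (.12,.048):
    robot.move_straight([.5209,.168,z],vel=.12); robot.sleep(.4)
    f=shot('wrist','n%d.png'%(z*1000)); s=robot.sense(); print(s['tcp_pos'],s['tcp_rot'][2],s['wrist_force']); rail(f,s)
f=shot('side','s.png')
cv2.imwrite('pics/s2.png',cv2.resize(cv2.imread('pics/s.png')[225:285,200:290],(800,533),interpolation=cv2.INTER_CUBIC))
print(s['t'])
```

```text
[0.52075617 0.16801064 0.11968428] 0.11230997362518136 [ 0.11368871 -0.51563158 -1.89807977]
rail 30 mid -0.18108140771834047 w 45.09659000542557 x 53.98031087426138 74.61400345408697
carr 60 mid -1.3966984518865517 w 63.612008598564 x 40.270702539089214 64.5119254783672
[0.52102413 0.16798798 0.04824592] 0.11214705162194094 [-0.045163    0.31599247 -2.83699628]
rail 25 mid 0.08363075600533246 w 45.16154348930579 x 62.29659924643263 74.27735422702075
carr 62 mid -1.3694772058596947 w 63.632458208570384 x 40.10748623298598 64.7394859306891
17.0583
```

View pics/s2.png

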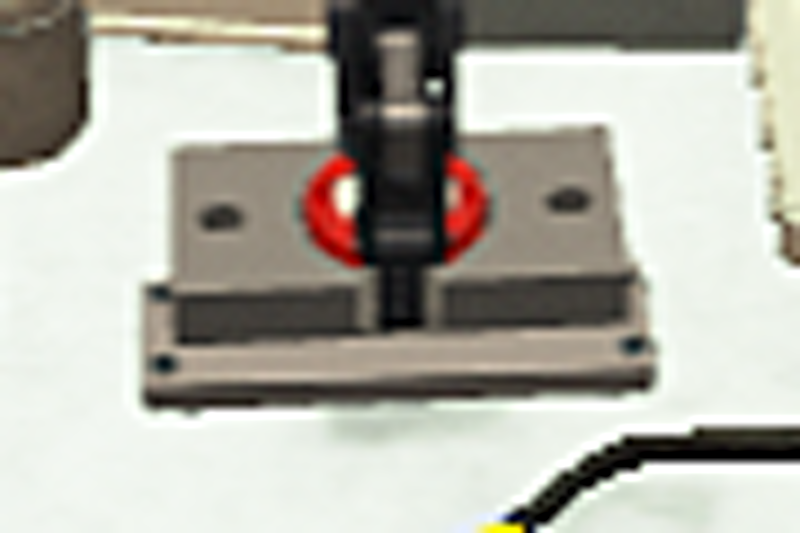

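Seen in the same view, the carrier's midline sits about 1.5 mm to the right of the rail's. I'll shift it by that much and lower under contact guard.

Run:
```python
from h import *
robot.move_straight([.5205,.1695,.048],vel=.03); robot.sleep(.2)
c=robot.move_straight([.5205,.1695,.0245],vel=.02,contact_N=12)
s=robot.sense(); print(c,s['tcp_pos'],s['wrist_force'],s['torque'],s['gripper_force'],s['t'])
f=shot('wrist','p.png'); rail(f,s)
```

```text
True [0.52025788 0.16942259 0.02589293] [-0.46023307 -0.10878302  4.85745043] [-0.00138412  0.06918034 -0.0338998 ] 57.51927433535457 18.6083
rail 26 mid -1.4130862640878836 w 45.276003508068534 x 64.53252581496314 75.07993616809732
carr 61 mid -1.300950923679602 w 63.63661545494223 x 40.16669946618339 64.55839098266951
```

Contact came at TCP z = 0.0259, and full seating is at 0.0256. I'll release, rise and check the seated height.

Run:
```python
from h import *
p=robot.sense()['tcp_pos']
robot.grip(0.92,50)
robot.move_straight([p[0],p[1],.10],vel=.15)
robot.move_straight([.5205,.169,.23],vel=.25); robot.sleep(.2)
f=shot('wrist','q.png'); c=(.52,.168)
print(rects(f,.028,.037,c,.09),rects(f,.0375,.043,c,.04))
P=cloud(f);L=P.reshape(-1,3);yw=np.radians(6.43);d=L[:,:2]-[.5207,.168];x=d@[np.cos(yw),np.sin(yw)];y=d@[-np.sin(yw),np.cos(yw)]
for sx in(-1,1):
  for sy in(-1,1):
    k=(abs(x-sx*.057)<.006)&(abs(y-sy*.022)<.008); print(sx,sy,np.median(L[k,2]).round(4))
robot.goto([.45,-.05,.24],[np.pi,0,0]); robot.goto([.416,-.177,.25],[np.pi,0,np.radians(-6)]); robot.sleep(.3)
f=shot('wrist','r.png'); print(rects(f,.036,.046,(.416,-.177),.1)); print(rects(f,.005,.046,(.416,-.177),.1)); s=robot.sense(); print(s['tcp_pos'],s['t'])
P=cloud(f); k=(np.hypot(P[...,0]-.37,P[...,1]+.17)<.05)&(P[...,2]>.052)&(P[...,2]<.07); print(k.sum(),np.median(P[k],0))
```

```text
[(np.int32(5226), array([255., 161.]), np.float64(0.0343), array([519.7, 167.9]), array([129.8,  64.2]), 6.47)] [(np.int32(1777), array([255., 168.]), np.float64(0.0391), array([519.7, 168.1]), array([51.4, 50.7]), 51.55)]
-1 -1 0.0343
-1 1 0.0344
1 -1 0.0344
1 1 0.0343
[(np.int32(6552), array([257., 158.]), np.float64(0.041), array([ 416.2, -176.9]), array([ 61.9, 144.8]), -5.92)]
[(np.int32(6783), array([257., 157.]), np.float64(0.041), array([ 417., -177.]), array([ 62.7, 146.2]), -5.95), (np.int32(161), array([320., 213.]), np.float64(0.0286), array([ 347.1, -247.3]), array([ 3. , 15.8]), -45.65)]
[ 0.41638151 -0.17610997  0.24998103] 22.375
154 [ 0.37148362 -0.17221269  0.05599944]
```

View pics/r.png

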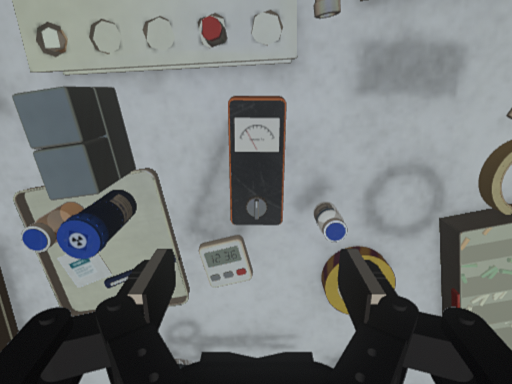

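Seated: all four corners at z = 0.0343 (nominal 0.034), source top at 0.039, and it stayed put on release. This view shows the meter at (257,158), dial up toward +x, knob at (257,208), with room for the fingers. I'll grasp it.

Run:
```python
from h import *
A=[np.pi,0,np.radians(-5.93)]
robot.grip(1.0,90)
robot.goto([.4165,-.1767,.10],A)
robot.move_straight([.4165,-.1767,.020],vel=.08,contact_N=6)
s=robot.sense();print(s['tcp_pos'],s['wrist_force'])
robot.grip(0.0,90); s=robot.sense();print(s['opening'],s['gripper_force'],s['tcp_pos'],s['tcp_rot'])
x,y,z=s['tcp_pos']
robot.move_straight([x,y,.26],vel=.15); robot.sleep(.2); s=robot.sense(); print(s['wrist_force'],s['torque'],s['opening'],s['t'])
f=shot('wrist','t.png'); P=cloud(f)
Rz=lambda a:np.array([[np.cos(a),np.sin(a)],[-np.sin(a),np.cos(a)]])
L=(P[...,:2]-s['tcp_pos'][:2])@Rz(s['tcp_rot'][2]).T; dz=P[...,2]-s['tcp_pos'][2]
k=(abs(dz-.021)<.008)&(abs(L[...,1])<.028)&(L[...,0]>.025)&(L[...,0]<.066)
print('tilt',np.linalg.lstsq(np.c_[L[k],np.ones(k.sum())],dz[k],rcond=None)[0])
k=(dz>-.03)&(dz<.035)&(abs(L[...,1])<.038)&(L[...,0]>.02)&(L[...,0]<.1); print('front',L[k][:,0].max(),np.percentile(L[k][:,1],[.5,99.5]))
```

```text
[ 0.41691116 -0.17678486  0.02038323] [1.19998987 0.48982691 0.40091717]
0.7511245813121277 99.05616760253906 [ 0.41699546 -0.17667255  0.02097506] [ 3.14106338e+00 -1.17080669e-03 -1.03609830e-01]
[ 0.43988049  0.65510953 -5.37693187] [-0.04073202 -0.01939526 -0.00208499] 0.7482573437252111 26.6917
tilt [-0.01619699 -0.00044518  0.02081878]
front 0.07365267022977647 [-0.0312446   0.02890171]
```

View pics/t.png

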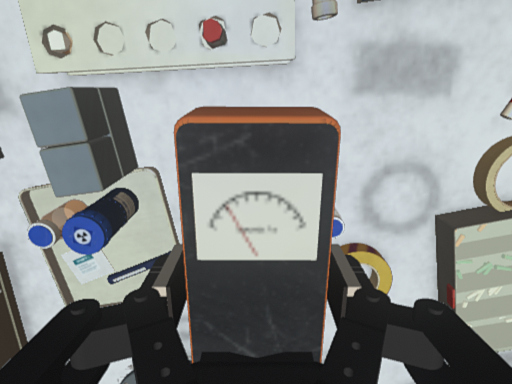

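The meter is held level with the dial forward (front edge at row 107). I'll carry it high over the bricks and lower it to about 1 cm above the source.

Run:
```python
from h import *
yw=np.radians(6.45);A=[np.pi,0,yw]; T=np.array([.52026,.1694])-.0445*np.array([np.cos(yw),np.sin(yw)])
robot.goto([.44,-.02,.28],[np.pi,0,0]); robot.goto([*T,.26],A)
robot.move_straight([*T,.11],vel=.12); robot.move_straight([*T,.070],vel=.04); robot.sleep(.5)
s=robot.sense(); print(T,s['tcp_pos'],s['tcp_rot'],s['wrist_force'],s['gripper_force'],s['t'])
f=shot('wrist','u.png'); P=cloud(f)
Rz=lambda a:np.array([[np.cos(a),np.sin(a)],[-np.sin(a),np.cos(a)]])
L=(P[...,:2]-s['tcp_pos'][:2])@Rz(s['tcp_rot'][2]).T; z=P[...,2]; dz=z-s['tcp_pos'][2]
k=(abs(dz-.021)<.008)&(abs(L[...,1])<.028)&(L[...,0]>.025)&(L[...,0]<.066)
print('tilt',np.linalg.lstsq(np.c_[L[k],np.ones(k.sum())],dz[k],rcond=None)[0])
k=(abs(z-.034)<.004)&(abs(L[...,1])<.045)&(L[...,0]>.07)&(L[...,0]<.13)
print('carrier front',L[k][:,0].max(),np.percentile(L[k][:,1],[.5,99.5]))
k=(dz>.01)&(dz<.035)&(abs(L[...,1])<.04)&(L[...,0]>.03)&(L[...,0]<.1); print('meter front',L[k][:,0].max(),np.percentile(L[k][:,1],[.5,99.5]))
g=shot('side','v.png')
cv2.imwrite('pics/uv.png',np.hstack([cv2.resize(cv2.imread('pics/u.png'),(400,300)),cv2.resize(cv2.imread('pics/v.png')[205:295,195:315],(400,300),interpolation=cv2.INTER_CUBIC)]))
```

```text
[0.47604167 0.16440104] [0.47603808 0.16437409 0.0700094 ] [3.14157659e+00 2.20563324e-05 1.12496470e-01] [ 0.21228737  0.12485121 -5.46338781] 100.05452156066895 31.2583
tilt [-0.01482934 -0.00152128  0.02076985]
carrier front 0.10868195877306532 [-0.03296799  0.03044932]
meter front 0.07219458974964398 [-0.03147867  0.02873164]
```

View pics/uv.png

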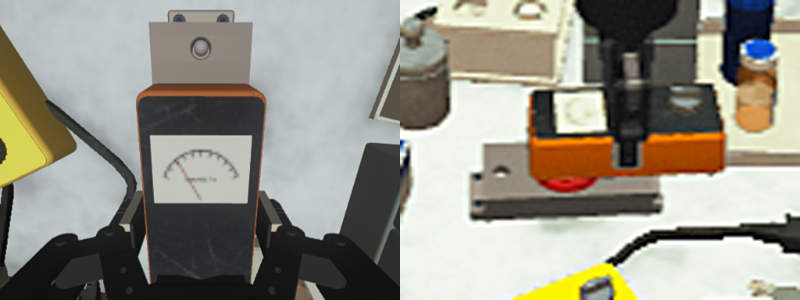

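The meter sits level over the source, aligned with the jig: midlines agree within 0.1 mm and the dial end is over the source. The left view shows the front dowel clear at (201,48), and the right view shows a gap between meter and source. Handing in.

```bash
python3 -c "
from h import *
print(robot.close_job())"
```

```text
the job is handed in; nothing more can be done
None
```

The job is handed in at about 31 s: the carrier is fully seated on both dowels and released, and the meter is held still and level, lined up with the jig, with its detector centred about 1 cm above the source.

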